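# Load the logger chamber and seal its dryer

## Task

Set up a calibration run: press the blue button on the chamber's lid and hold the lid back as it springs up so that it never flings open, stand every data logger upright on the chamber floor, and then push the lid down until it clicks shut. Also seal the dryer canister: swing its captive orange cap over the neck and screw it down clockwise until it is snug at its stop. Leave the other things on the bench where they are.

Things in the scene. Friction and masses are not known exactly. Their poses are not given: they have to be found in the camera images.
- chamber_in (a point): Centre of the inner floor, 12 mm above the table, of the chamber: a fixed grey box 170 (x) x 200 (y) mm, inside 158 x 188, rim 84 mm above the table. x points from the front (button side, towards the robot) to the hinge side, y along the hinge, z up. Dark round marks at x -36 and +28, y -45 and +45 mm are handy standing spots; any spot inside will do. Loggers fit under the shut lid.
- lid (a joint): Angle of the white lid (rad): 0 shut, 1.9 fully open, leaning back. A spring always pushes it open, 2.5 N at the front edge when shut, fading to 0.5 N. Let loose near shut it flings up at 5 rad/s; past 1.1 rad it is slow enough to be let go. Pushed down to 0 it clicks and the catch holds it under 0.02; the last bit needs about 5 N near the front edge, not on the button; unlatched it springs up again.
- lid_hinge (a point): Middle of the lid's hinge line, on the underside of the lid (a plate 172 x 200 x 10 mm), 84 mm above the table and 85 mm in +x of the chamber's centre. Its axes turn with the lid: y along the hinge, x from the front edge to the hinge, z out of the lid's top face (up when shut, away from the robot when open).
- lid_edge (a point): Middle of the lid's front edge on its outer face (172 mm from the hinge). The two black rubber patches centred 60 mm to either side of it in y, 17 mm in from the edge, are where to push the lid down.
- button_top (a point): Centre of the top of the blue button, 28 mm across, on the lid 24 mm in from the middle of its front edge, 9 mm proud of the lid; it moves with the lid. Pressed in 5 mm or more it frees the catch; the lid then pushes up against whatever presses it and keeps the button in, so backing off slowly along the lid's arc lets the lid up under control.
- button (a joint): How far the blue button is pressed in (m): 0 out, 0.007 fully in. Fully in takes 2 N.
- neck_top (a point): Centre of the mouth of the brass neck (28 mm across, 14 mm tall) on top of the dryer canister, a fixed green drum 64 mm across on a dark plate; the mouth is 66 mm above the table. Its z is up and its x points to the swing arm's pivot, 62 mm away.
- cap_arm (a joint): Swing angle of the arm that carries the orange cap, about the upright pivot (rad): 0 the cap is exactly over the neck (a stop); positive is swung away, anticlockwise seen from above, up to 1.7. It stays where it is left (light friction).
- cap_pivot (a point): Top of the swing arm's upright pivot, 73 mm above the table. The cap's axis is 62 mm from it, in the point's own -x direction.
- cap_grip (a point): On the axis of the orange ribbed screw cap (40 mm across, 46 mm tall, upright), 13 mm below its top, the height to grip; 100 mm above the table when unscrewed. The cap turns and sinks inside a 52 mm ring at the end of the swing arm; the ring's top is 72 mm above the table. The white stripe on top points along its own -x.
- cap (a joint): How far the cap is screwed down (rad): 0 loose, growing clockwise seen from above, stop (snug) at 3.0. It sinks 2.2 mm per rad and needs about 0.05 N m. Screw it down only when it is over the neck: screwed down elsewhere, its skirt strikes the side of the neck and it cannot swing over.
- logger0_center (a point): Centre of a data logger, half-way up: an upright steel cylinder 40 mm across and 46 mm tall with a blue band and a black top, 160 g. Two to four of the four are there.
- logger1_center (a point): Centre of a data logger, half-way up: an upright steel cylinder 40 mm across and 46 mm tall with a blue band and a black top, 160 g. Two to four of the four are there.
- logger2_center (a point): Centre of a data logger, half-way up: an upright steel cylinder 40 mm across and 46 mm tall with a blue band and a black top, 160 g. Two to four of the four are there.
- logger3_center (a point): Centre of a data logger, half-way up: an upright steel cylinder 40 mm across and 46 mm tall with a blue band and a black top, 160 g. Two to four of the four are there.
- adapter: Brass adapter, 36 mm across, 32 mm tall, origin under its centre; leave alone
- fluid: Amber jar, 38 mm across, 62 mm tall, origin under its centre; leave alone
- driver: Screwdriver lying on the table; leave alone
- spanner: Spanner lying on the table; leave alone
- mug: Blue mug, 80 mm across, 90 mm tall; leave alone
- weight: Brass weight, 48 mm across, 50 mm tall; leave alone
- parts_tray: Black parts tray 120 x 160 x 30 mm; leave alone

How it is judged:
By the outcome, as a careful person would: the job done as asked, in the order asked, and still so for the second after the job is handed in, with the robot touching nothing.
Of logger0, logger1, logger2, logger3 only 2 to 4 are there at a start; the rules pass over those that are not, and their reading is None.
At some moment in a run one of logger0, logger1, logger2, logger3 may be knocked a few centimetres aside while the robot is not near it.
It also fails if it takes over 210 s, if anything falls off the work surface, if the arm or the gripper's body presses on something with over 40 N, if the wrist force passes 120 N, or if a joint passes its speed limit or range.

## Robot

A 7-joint arm with a two-finger parallel gripper is mounted at the origin on the work surface. World frame = base frame: x ahead of the robot, y to its left, z up, the work surface at z = 0. Lengths are in m, angles in rad, forces in N, time in s.
With the tool pointing down it reaches from about 0.4 to 0.85 m from the base axis. Payload 10.4 kg.
Tool frame: the origin (TCP) lies on the front face of the gripper's body, between the roots of the fingers; the fingertips stand 70 mm ahead of it and the grasp point (between the pads) lies 51 mm ahead of it; z points along the fingers, y is the line along which they close (so a half turn about z gives the same grasp; the last joint's range is limited). The gripper opens to 87 mm and grips with 3 to 60 N. Pads are 19 mm wide; open, the fingers measure 117 mm over their backs; the gripper's body (75 mm by 190 mm) begins 51 mm behind the grasp point.
Start: joints at [1.188, 0.332, -0.065, 1.46, 0.022, 1.35, -0.088], TCP at [0.22, -0.585, 0.292] pointing down, gripper open.
Joint ranges: [-2.6, 2.6], [-0.5, 2.12], [-1.47, 1.34], [0.16, 2.42], [-1.27, 4.41], [0.06, 2.06], [-2.6, 2.6]. Speed limits (rad/s): [2.22, 2.22, 2.79, 2.79, 3.14, 3.14, 3.14].

## Interface

Orientations are given as a 3x3 rotation matrix whose columns are the frame's x, y, z axes.
In Python, from workcell import robot, grab_frame, recognise gives the robot as it stands.
- The arm moves only by the tool drive_tool, never from a script. Its argument "increments" is text: rows parted by semicolons, each of 5 numbers parted by spaces: the opening, from 0 (shut) to 1 (fully open), then the shift along the tool's x, y, z in m, then the turn about the tool's z in degrees. In form: fingers tx ty tz twist; .... A call has 1 to 10 rows; each row shifts and turns the commanded pose from where the row before left it, along the tool's axes as they then stand; what a row does not reach is not made up. A row lasts 1/10 s, in which the tool goes at most 50 mm and 8.59 degrees, less where a joint would pass 70% of its speed; a pose out of reach is approached as far as the arm can. A call is refused whole if a number of a shift passes 0.05 or a number of a turn 8.59, either way. A call with a gripper value outside its range is refused whole. The fingers move at their own pace and stop on an object; "squeeze" is the grip in N (left out, the last holds). Time passes only in rows, so rows that do not move let the fingers close. It gives the time, the measured TCP pose, the force, the opening and the grip force at its end, in the units of the state.
- robot.read_state(): the state, without advancing time (a new reading comes with each control period).
- grab_frame(name): name is "side" or "top"; returns a dict with "image" (400x640x3 uint8, blue, green, red), "z_map" (400x640 float32, m along the optical axis (not along the pixel's ray), 0 where there is no reading), "K" (3x3 intrinsics, pixels), "cam_to_world" (4x4, takes a point from camera to world coordinates). Camera axes: x right, y up, looking along -z (the intrinsics and any distortion apply to the point x, -y, -z); pixel columns grow to the right and rows downward; lengths in m; the calibration is good to about 2 mm. A picture is of the moment at which its call begins.
- robot.close_job(): hands the job in; it is judged then, once.
Trained networks look in the newest picture that a camera, given by its name, has taken for a name from the list of things; names that differ only in an ending like _2 or _b are one class to them, and where a whole thing is asked for, a point or a joint stands for the part that bears it (a point fixed in the world has none). Each returns a list of dicts, best first, with "confidence" (0 to 1); they miss things now and then, are a little off and sometimes report something else, mostly with a low value. They report only what shows in the picture. A call takes as long as a camera call.
- recognise(camera, target): "box" ([left, top, right, bottom] in pixels, round what is visible of it).
The state is a dict: "time_s": time; "joint_positions": joint angles; "joint_vel": joint speeds; "joint_torque": joint torques, N m; "tool_pos": TCP position; "eef_rot": TCP orientation; "ft_force": force on the tool from outside, world axes, zero at the start; "moment": the same for the moment, N m; "gripper_width": finger opening in m; "grip_force": force on a finger pad.
Only numpy, scipy, OpenCV 4.12 (cv2) and the standard library are available. Lean on these libraries where they do the work, as an engineer would, in place of code of your own. Each camera call takes 0.05 s, during which the arm holds its last target. There are 200 camera calls.

## Working session

There is one attempt and no reset: what is moved stays moved. The work goes in short steps, Python scripts to look and compute and a tool call to move; the robot and the scene stay as the last step left them, time stands still between calls to the robot, and variables do not carry over. Pictures are saved under pics/ and viewed, at most 14 in all, crops included, and the job is handed in when it is done.

Besides the shell and the picture viewer there is one more tool, called after "Call:" by a JSON object that holds its "fn" and its "kwargs", one argument or row to a line. drive_tool: Moves the arm, as the interface text tells. Its arguments: {"type":"object","properties":{"increments":{"type":"string"},"squeeze":{"type":"number"}},"required":["increments"]}

```bash
ls; mkdir -p pics; cat > h.py <<'E'
import numpy as np, cv2
from workcell import robot, grab_frame, recognise
def pts(f):
    z=f["z_map"];K=f["K"];T=f["cam_to_world"]
    v,u=np.mgrid[0:z.shape[0],0:z.shape[1]]
    P=np.stack([(u-K[0,2])/K[0,0]*z,-(v-K[1,2])/K[1,1]*z,-z,np.ones_like(z)],-1)@T.T
    P=P[...,:3];P[z==0]=np.nan
    return P
def show(s):
    print(s["time_s"],np.round(s["tool_pos"],4),np.round(s["joint_positions"],3),np.round(s["ft_force"],2),s["gripper_width"],s["grip_force"])
    print(np.round(s["eef_rot"],3))
E
python3 - <<'E'
from h import *
for c in("top","side"):
    f=grab_frame(c);cv2.imwrite(f"pics/{c}0.png",f["image"]);np.savez(f"{c}0.npz",**f)
    P=pts(f);print(c,f["K"].round(1).tolist(),f["cam_to_world"].round(3).tolist())
    for n in ["chamber_in","lid","button_top","neck_top","cap_pivot","cap_grip","logger0_center","adapter","fluid","mug","weight","parts_tray","driver","spanner"]:
        for d in recognise(c,n)[:5]:
            b=np.array(d["box"]);u,v=((b[:2]+b[2:])/2).astype(int)
            print(n,round(d["confidence"],2),b.round().astype(int).tolist(),P[min(v,399),min(u,639)].round(3))
show(robot.read_state())
E
```

```text
pics
top [[396.3, 0.0, 323.6], [0.0, 396.3, 198.7], [0.0, 0.0, 1.0]] [[-0.009, 0.983, -0.182, 0.357], [-1.0, -0.005, 0.024, -0.079], [0.023, 0.183, 0.983, 0.989], [0.0, 0.0, 0.0, 1.0]]
chamber_in 0.9 [132, 159, 230, 242] [0.522 0.227 0.094]
chamber_in 0.69 [400, 195, 442, 220] [ 0.504 -0.324  0.087]
lid 0.97 [132, 164, 220, 240] [0.518 0.237 0.089]
lid 0.6 [168, 222, 182, 231] [0.461 0.233 0.105]
lid 0.4 [420, 196, 441, 218] [ 0.5   -0.34   0.111]
button_top 0.22 [342, 253, 389, 316] [ 0.328 -0.201  0.005]
neck_top 0.72 [379, 186, 442, 249] [ 0.492 -0.319  0.007]
neck_top 0.54 [334, 229, 352, 246] [ 0.439 -0.145  0.044]
neck_top 0.16 [344, 180, 356, 191] [ 0.57  -0.166  0.027]
cap_grip 0.6 [419, 196, 441, 215] [ 0.505 -0.341  0.11 ]
cap_grip 0.59 [129, 162, 225, 239] [0.522 0.236 0.093]
cap_grip 0.19 [379, 186, 441, 250] [ 0.486 -0.307  0.049]
logger0_center 0.63 [285, 138, 299, 159] [ 0.661 -0.024  0.043]
logger0_center 0.24 [397, 197, 440, 221] [ 0.513 -0.343 -0.002]
adapter 0.71 [346, 180, 354, 193] [ 0.567 -0.168  0.031]
fluid 0.79 [289, 181, 299, 197] [ 0.553 -0.028  0.063]
weig
[... 1301 characters left out ...]
8  0.017]
fluid 0.68 [286, 201, 298, 228] [ 0.547 -0.013  0.043]
fluid 0.38 [162, 216, 288, 336] [0.47  0.291 0.096]
mug 0.81 [406, 152, 449, 198] [ 0.346 -0.357  0.065]
mug 0.43 [251, 195, 268, 214] [ 0.654 -0.011  0.034]
weight 0.18 [242, 256, 258, 266] [0.456 0.236 0.105]
parts_tray 0.83 [268, 144, 328, 184] [ 0.741 -0.29   0.004]
driver 0.85 [280, 308, 369, 362] [0.276 0.241 0.012]
spanner 0.75 [388, 205, 430, 242] [ 0.313 -0.192  0.008]
spanner 0.36 [338, 144, 396, 202] [ 0.495 -0.288  0.051]
1.5 [ 0.22   -0.585   0.2923] [ 1.188  0.332 -0.065  1.46   0.022  1.35  -0.088] [-0.75  0.07  0.08] 0.08701059670946648 0.0
[[ 0.936  0.352  0.   ]
 [ 0.352 -0.936 -0.   ]
 [ 0.     0.    -1.   ]]
```

View pics/top0.png

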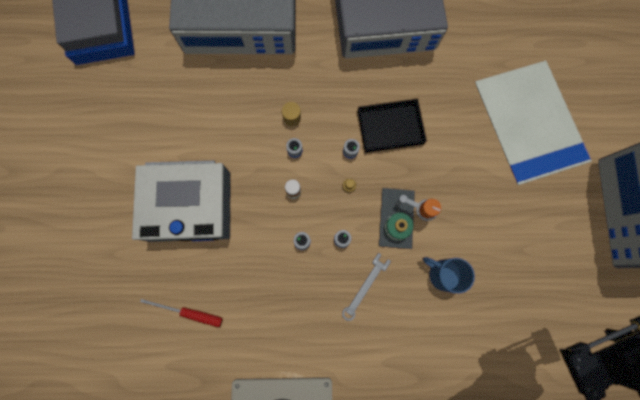

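View pics/side0.png

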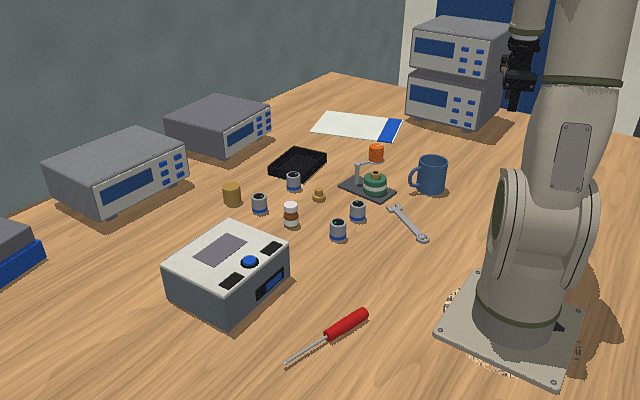

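The top view shows four loggers at pixels (294,148), (351,148), (302,241) and (342,239). The chamber is at (180,200) with its button at (176,227). The neck is at (400,225), the arm pivot at (404,202) and the cap at (430,207). Next I measure these from the depth maps.

```bash
cat >> h.py <<'E'
def circ(X,r):
    from scipy.optimize import least_squares
    return least_squares(lambda c:np.maximum(np.hypot(*(X-c).T)-r,0)*3+0*X[:,0],X.mean(0)).x
def top_disc(P,uv,w,zlo,zhi):
    u,v=uv;Q=P[v-w:v+w+1,u-w:u+w+1].reshape(-1,3);Q=Q[(Q[:,2]>zlo)&(Q[:,2]<zhi)]
    lo,hi=np.nanmin(Q[:,:2],0),np.nanmax(Q[:,:2],0)
    return len(Q),((lo+hi)/2).round(4),(hi-lo).round(3),Q.mean(0).round(4)
E
python3 - <<'E'
from h import *
f=dict(np.load("top0.npz"));P=pts(f)
for n,uv,w,a,b in [("l0",(294,148),14,.04,.055),("l1",(351,148),14,.04,.055),("l2",(302,241),14,.04,.055),("l3",(342,239),14,.04,.055),
  ("cap",(430,207),16,.105,.13),("pivot",(404,202),12,.06,.085),("neck",(400,225),14,.06,.07),("drum",(400,228),20,.045,.06),("button",(176,227),12,.099,.12),("fluid",(292,187),14,.055,.07),("adapter",(349,185),12,.025,.04)]:
    print(n,*top_disc(P,uv,w,a,b))
Q=P[150:255,120:240].reshape(-1,3);Q=Q[(Q[:,2]>.086)&(Q[:,2]<.1)]
r=cv2.minAreaRect((Q[:,:2]*1000).astype(np.float32));print(r,Q[:,2].mean(), cv2.boxPoints(r))
g=dict(np.load("side0.npz"));S=pts(g)
R=S.reshape(-1,3)
for c in [(.66,-.02),(.66,-.16),(.437,-.045),(.44,-.14)]:
    m=(np.hypot(R[:,0]-c[0],R[:,1]-c[1])<.045)&(R[:,2]>.043)&(R[:,2]<.056);q=R[m];print(c,m.sum(),((q.min(0)+q.max(0))/2).round(4),np.ptp(q,0).round(3))
m=(R[:,2]>.086)&(R[:,2]<.1)&(R[:,1]>.1)&(R[:,0]<.65);r=cv2.minAreaRect((R[m][:,:2]*1000).astype(np.float32));print(r,R[m][:,2].mean())
for n,c,a,b in [("cap",(.5,-.33),.107,.12),("neck",(.45,-.27),.06,.068),("button",(.46,.235),.1,.11)]:
    m=(np.hypot(R[:,0]-c[0],R[:,1]-c[1])<.04)&(R[:,2]>a)&(R[:,2]<b);q=R[m];print(n,m.sum(),((q.min(0)+q.max(0))/2).round(4),np.ptp(q,0).round(3),q.mean(0).round(4))
E
```

```text
l0 195 [ 0.6679 -0.0281] [0.039 0.037] [ 0.6676 -0.0287  0.0446]
l1 191 [ 0.6653 -0.1724] [0.038 0.038] [ 0.6654 -0.1719  0.0447]
l2 213 [ 0.4332 -0.047 ] [0.038 0.038] [ 0.4338 -0.0478  0.0448]
l3 211 [ 0.4383 -0.1459] [0.036 0.036] [ 0.438  -0.1457  0.0448]
cap 252 [ 0.5015 -0.344 ] [0.04 0.04] [ 0.5003 -0.3438  0.1111]
pivot 100 [ 0.5177 -0.3003] [0.036 0.04 ] [ 0.522  -0.2993  0.0701]
neck 108 [ 0.4661 -0.2832] [0.026 0.024] [ 0.4659 -0.2828  0.0646]
drum 430 [ 0.4656 -0.2829] [0.061 0.061] [ 0.465  -0.2816  0.0502]
button 121 [0.4597 0.2293] [0.027 0.029] [0.4606 0.2306 0.102 ]
fluid 163 [ 0.5598 -0.0258] [0.033 0.034] [ 0.56   -0.0255  0.0603]
adapter 60 [ 0.5747 -0.1668] [0.021 0.018] [ 0.5746 -0.1667  0.03  ]
((526.775634765625, 233.16830444335938), (180.04005432128906, 200.57440185546875), 1.60665762424469) 0.09279257745654129 [[433.9792  330.89212]
 [439.60284 130.39658]
 [619.5721  135.44449]
 [613.9484  335.94003]]
(0.66, -0.02) 103 [ 0.6668 -0.025   0.0466] [0.041 0.039 0.007]
(0.66, -0.16) 84 [ 0.6662 -0.1683  0.0464] [0.041 0.04  0.006]
(0.437, -0.045) 130 [ 0.432  -0.0441  0.0468] [0.038 0.044 0.007]
(0.44, -0.14) 113 [ 0.4369 -0.142   0.0466] [0.037 0.042 0.007]
((526.0936279296875, 235.66510009765625), (181.712646484375, 202.91360473632812), 1.5127785205841064) 0.0947299099228119
cap 93 [ 0.4994 -0.3403  0.1119] [0.041 0.044 0.009] [ 0.4985 -0.3383  0.1124]
neck 49 [ 0.4655 -0.2785  0.0639] [0.028 0.032 0.008] [ 0.4648 -0.2783  0.065 ]
button 117 [0.4604 0.2369 0.1037] [0.026 0.031 0.007] [0.4595 0.2357 0.1037]
```

Call:
{"fn": "drive_tool", "kwargs": {
  "increments": "0 0 0 0 6.87; 0 0 0 0 6.87; 0 0 0 0 6.87; 0 0.035 -0.03 0 0; 0 0.035 -0.035 0 0; 0 0.035 -0.035 0 0; 0 0.035 -0.035 0 0; 0 0.035 -0.035 0 0; 0 0.035 -0.035 0 0; 0 0.03 -0.035 0 0"
}}

```text
time_s: 2.5
tool_pos: [0.4616, -0.3431, 0.2925]
eef_rot: [[1.0, 0.001, 0.001], [0.001, -1.0, -0.0], [0.001, 0.0, -1.0]]
ft_force: [0.3, -0.6, 0.2]
gripper_width: 0.0148
grip_force: 0.0
```

Call:
{"fn": "drive_tool", "kwargs": {
  "increments": "0 0 -0.04 0 0; 0 0 -0.048 0 0; 0 0 -0.048 0 0; 0 0 -0.048 0 0; 0 0 -0.048 0 0; 0 0 -0.048 0 0; 0 0 -0.048 0 0; 0 0 -0.048 0 0; 0 0 -0.048 0 0; 0 0 -0.048 0 0"
}}

```text
time_s: 3.5
tool_pos: [0.4596, 0.1289, 0.2926]
eef_rot: [[1.0, -0.0, 0.001], [-0.0, -1.0, -0.0], [0.001, 0.0, -1.0]]
ft_force: [1.2, -0.1, -0.4]
gripper_width: 0.0002
grip_force: 0.0
```

```bash
python3 -c "
from h import *
show(robot.read_state())"
```

```text
3.5 [0.4596 0.1289 0.2926] [ 0.283  0.044 -0.662  1.806  0.029  1.299 -1.957] [ 1.23 -0.09 -0.43] 0.00019695343350767744 0.0
[[ 1.    -0.     0.001]
 [-0.    -1.    -0.   ]
 [ 0.001  0.    -1.   ]]
```

Call:
{"fn": "drive_tool", "kwargs": {
  "increments": "0 0.003 -0.045 0.01 0; 0 0 -0.045 0.02 0; 0 0 -0.014 0.03 0; 0 0 0 0.03 0; 0 0 0 0.02 0; 0 0 0 0.003 0; 0 0 0 0.003 0; 0 0 0 0.002 0; 0 0 0 0.002 0; 0 0 0 0.002 0"
}}

```text
time_s: 4.5
tool_pos: [0.4636, 0.2312, 0.1711]
eef_rot: [[1.0, -0.0, 0.002], [-0.0, -1.0, 0.0], [0.002, -0.0, -1.0]]
ft_force: [0.4, -0.2, 1.0]
gripper_width: 0.0004
grip_force: 0.8
```

Call:
{"fn": "drive_tool", "kwargs": {
  "increments": "0 0 0 0.002 0; 0 0 0 0.002 0; 0 0 0 0.002 0; 0 0 0 0.001 0; 0 0 0 0.001 0; 0 0 0 0 0; 0 0 0 0 0"
}}

```text
time_s: 5.2
tool_pos: [0.4633, 0.2313, 0.163]
eef_rot: [[1.0, 0.0, 0.001], [0.0, -1.0, -0.0], [0.001, 0.0, -1.0]]
ft_force: [-2.7, -0.9, 9.8]
gripper_width: 0.0008
grip_force: 5.1
```

```bash
python3 - <<'E'
from h import *
show(robot.read_state())
f=grab_frame("side");cv2.imwrite("pics/s1.png",cv2.resize(f["image"][150:350,120:380],None,fx=3,fy=3))
t=np.arange(0,1.3,.1);H=np.array([.609,.084])
# contact at r: r=.155, face z .010+?  corner
for r,h in((.148,.012),):
  x=-r*np.cos(t)+h*np.sin(t);z=r*np.sin(t)+h*np.cos(t)
  print(np.c_[t,x-x[0],z-z[0],np.gradient(x),np.gradient(z)].round(4))
E
```

```text
5.2 [0.4633 0.2313 0.163 ] [ 0.091  0.296 -0.728  1.863  0.225  1.064 -2.295] [-2.73 -0.93  9.75] 0.000757303368785369 5.088406750001013
[[ 1.     0.     0.001]
 [ 0.    -1.    -0.   ]
 [ 0.001  0.    -1.   ]]
[[0.     0.     0.     0.0019 0.0147]
 [0.1    0.0019 0.0147 0.0027 0.0146]
 [0.2    0.0053 0.0292 0.0041 0.0142]
 [0.3    0.0102 0.0432 0.0055 0.0138]
 [0.4    0.0164 0.0567 0.0069 0.0131]
 [0.5    0.0239 0.0695 0.0081 0.0124]
 [0.6    0.0326 0.0815 0.0093 0.0115]
 [0.7    0.0425 0.0925 0.0104 0.0105]
 [0.8    0.0535 0.1025 0.0114 0.0094]
 [0.9    0.0654 0.1114 0.0123 0.0082]
 [1.     0.0781 0.119  0.0131 0.007 ]
 [1.1    0.0916 0.1253 0.0137 0.0056]
 [1.2    0.1056 0.1303 0.014  0.0049]]
```

Call:
{"fn": "drive_tool", "kwargs": {
  "increments": "0 0.001 0 -0.005 0; 0 0.001 0 -0.006 0; 0 0.002 0 -0.007 0; 0 0.002 0 -0.007 0; 0 0.0025 0 -0.007 0; 0 0.0025 0 -0.007 0; 0 0.003 0 -0.007 0; 0 0.003 0 -0.007 0; 0 0.004 0 -0.006 0; 0 0.004 0 -0.006 0"
}}

```text
time_s: 6.25
tool_pos: [0.4884, 0.231, 0.2278]
eef_rot: [[1.0, -0.0, 0.0], [-0.0, -1.0, -0.0], [0.0, 0.0, -1.0]]
ft_force: [0.3, 0.1, 3.2]
gripper_width: 0.0001
grip_force: 0.9
```

```bash
python3 - <<'E'
from h import *
show(robot.read_state())
f=grab_frame("side");cv2.imwrite("pics/s1.png",cv2.resize(f["image"][130:350,120:400],None,fx=2.5,fy=2.5))
E
```

```text
6.25 [0.4884 0.231  0.2278] [ 0.108  0.272 -0.73   1.74   0.193  1.203 -2.244] [0.29 0.14 3.23] 5.5972515804053006e-05 0.9191287714747887
[[ 1. -0.  0.]
 [-0. -1. -0.]
 [ 0.  0. -1.]]
```

View pics/s1.png

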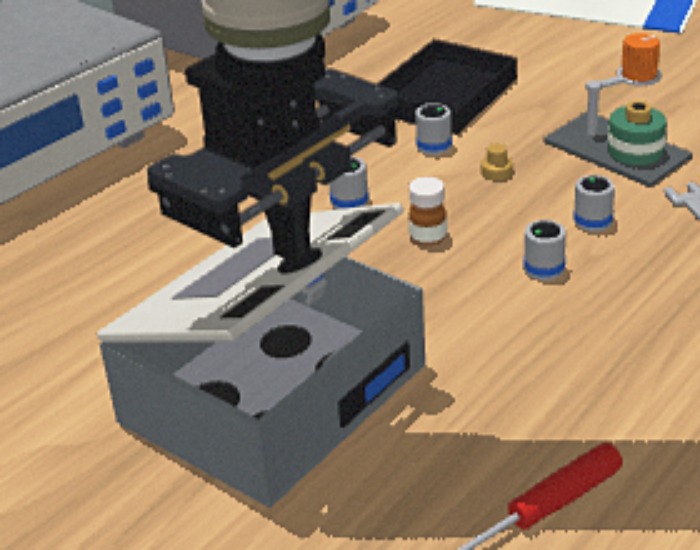

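The lid is held at about 0.45 rad, with the closed fingertips on the button (crop 297,262). I carry on along the arc.

Call:
{"fn": "drive_tool", "kwargs": {
  "increments": "0 0.004 0 -0.006 0; 0 0.004 0 -0.006 0; 0 0.0045 0 -0.0055 0; 0 0.0045 0 -0.0055 0; 0 0.005 0 -0.005 0; 0 0.005 0 -0.005 0; 0 0.0055 0 -0.005 0; 0 0.0055 0 -0.005 0; 0 0.006 0 -0.0045 0; 0 0.006 0 -0.004 0"
}}

```text
time_s: 7.3
tool_pos: [0.5386, 0.231, 0.2791]
eef_rot: [[1.0, 0.0, 0.0], [0.0, -1.0, -0.0], [0.0, 0.0, -1.0]]
ft_force: [0.6, -0.2, 1.7]
gripper_width: 0.0005
grip_force: 0.6
```

Call:
{"fn": "drive_tool", "kwargs": {
  "increments": "0 0.006 0 -0.004 0; 0 0.006 0 -0.004 0; 0 0.0065 0 -0.003 0; 0 0.0065 0 -0.003 0; 0 0.007 0 -0.003 0; 0 0.007 0 -0.002 0; 0 0.007 0 -0.002 0; 0 0.007 0 -0.001 0"
}}

```text
time_s: 8.1
tool_pos: [0.5916, 0.2311, 0.3009]
eef_rot: [[1.0, 0.0, 0.0], [0.0, -1.0, -0.0], [0.0, 0.0, -1.0]]
ft_force: [1.4, 0.6, 0.6]
gripper_width: 0.0006
grip_force: 0.5
```

```bash
python3 - <<'E'
from h import *
show(robot.read_state())
f=grab_frame("side");cv2.imwrite("pics/s2.png",cv2.resize(f["image"][90:350,120:400],None,fx=2,fy=2))
E
```

```text
8.1 [0.5916 0.2311 0.3009] [ 0.056  0.431 -0.683  1.39   0.27   1.414 -2.194] [1.42 0.62 0.57] 0.0006218079988522172 0.495021633909829
[[ 1.  0.  0.]
 [ 0. -1. -0.]
 [ 0.  0. -1.]]
```

View pics/s2.png

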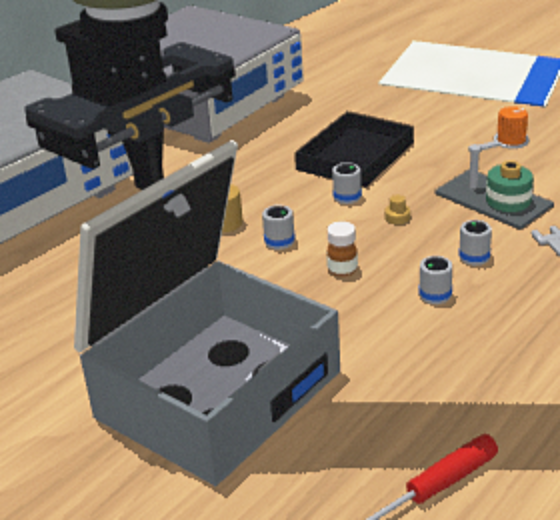

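Lid at about 1.3 rad, held by the fingers at crop (150,175); all four loggers still stand. I lift off and go to the logger at (0.433, -0.045).

Call:
{"fn": "drive_tool", "kwargs": {
  "increments": "0 0 0 -0.02 0; 0 0 0 -0.03 0; 0 0 0 -0.03 0; 1 -0.023 0.04 0 0; 1 -0.023 0.04 0 0; 1 -0.023 0.04 0 0; 1 -0.023 0.04 0 0; 1 -0.023 0.04 0.02 0; 1 -0.023 0.04 0.02 0; 1 -0.021 0.037 0.02 0"
}}

```text
time_s: 9.15
tool_pos: [0.4307, -0.0473, 0.3204]
eef_rot: [[1.0, -0.001, 0.0], [-0.001, -1.0, -0.001], [0.0, 0.001, -1.0]]
ft_force: [0.9, 0.0, 0.5]
gripper_width: 0.0486
grip_force: 0.0
```

Call:
{"fn": "drive_tool", "kwargs": {
  "increments": "1 0 0 0.045 0; 1 0 0 0.045 0; 1 0 0 0.04 0; 1 0 0 0 0"
}}

```text
time_s: 9.55
tool_pos: [0.4293, -0.0453, 0.1868]
eef_rot: [[1.0, 0.0, -0.008], [0.0, -1.0, 0.002], [-0.008, -0.002, -1.0]]
ft_force: [0.4, 0.4, 0.7]
gripper_width: 0.0803
grip_force: 0.0
```

```bash
python3 - <<'E'
from h import *
show(robot.read_state())
f=grab_frame("top");cv2.imwrite("pics/t1.png",cv2.resize(f["image"][90:330,120:460],None,fx=2,fy=2))
P=pts(f)
for n,uv in [("l0",(294,148)),("l1",(351,148)),("l2",(302,241)),("l3",(342,239))]:
    try: print(n,*top_disc(P,uv,14,.04,.055))
    except Exception as e: print(n,e)
E
```

```text
9.55 [ 0.4293 -0.0453  0.1868] [ 0.541  0.036 -0.543  2.045  0.02   1.074 -1.582] [0.42 0.44 0.69] 0.08032535708655227 0.0
[[ 1.     0.    -0.008]
 [ 0.    -1.     0.002]
 [-0.008 -0.002 -1.   ]]
l0 194 [ 0.6683 -0.028 ] [0.039 0.038] [ 0.6678 -0.0283  0.0444]
l1 189 [ 0.6663 -0.1724] [0.038 0.038] [ 0.6656 -0.1717  0.0445]
l2 zero-size array to reduction operation fmin which has no identity
l3 43 [ 0.4383 -0.1601] [0.031 0.008] [ 0.438  -0.1595  0.0443]
```

View pics/t1.png

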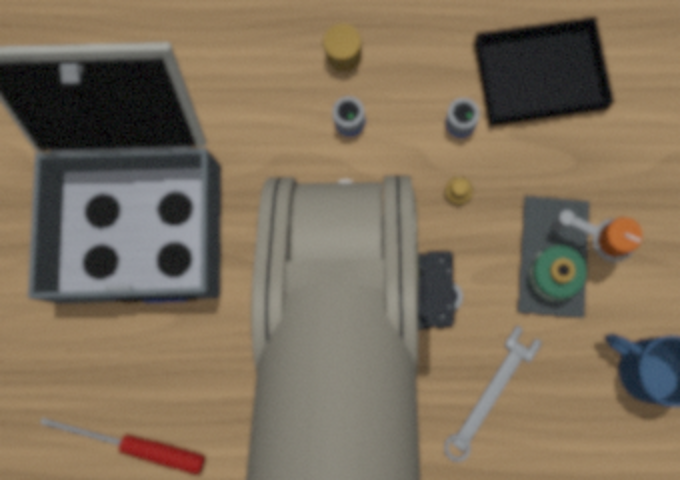

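The lid is fully open. The four dark marks show at crop (102,211), (176,208), (100,262) and (175,258), and the loggers in view haven't moved. I grasp the first one.

Call:
{"fn": "drive_tool", "kwargs": {
  "increments": "1 0.003 0 0.04 0; 1 0 0 0.04 0; 1 0 0 0.021 0; 0 0 0 0 0; 0 0 0 0 0; 0 0 0 0 0; 0 0 0 0 0; 0 0 0 0 0",
  "squeeze": 15
}}

```text
time_s: 10.4
tool_pos: [0.4359, -0.0457, 0.0911]
eef_rot: [[1.0, -0.0, 0.002], [-0.0, -1.0, -0.001], [0.002, 0.001, -1.0]]
ft_force: [-0.3, 0.8, 0.2]
gripper_width: 0.0552
grip_force: 0.0
```

```bash
python3 - <<'E'
from h import *
show(robot.read_state())
f=grab_frame("top");P=pts(f)
for u,v in [(171,195),(208,194),(170,221),(207,219)]: print(np.nanmedian(P[v-3:v+4,u-3:u+4].reshape(-1,3),0).round(4))
Q=P[150:255,120:240].reshape(-1,3);Q=Q[(Q[:,2]>.075)&(Q[:,2]<.088)]
r=cv2.minAreaRect((Q[:,:2]*1000).astype(np.float32));print(r,cv2.boxPoints(r).round())
E
```

```text
10.4 [ 0.4359 -0.0457  0.0911] [ 0.507  0.201 -0.537  2.119  0.137  0.852 -1.683] [-0.3   0.76  0.19] 0.055188088480809916 0.0
[[ 1.    -0.     0.002]
 [-0.    -1.    -0.001]
 [ 0.002  0.001 -1.   ]]
[0.5503 0.2782 0.0103]
[0.5526 0.1869 0.0104]
[0.4851 0.277  0.0099]
[0.4894 0.1865 0.0104]
((527.0648193359375, 233.7706756591797), (177.0419158935547, 201.95823669433594), 1.509950041770935) [[436. 332.]
 [441. 130.]
 [618. 135.]
 [613. 337.]]
```

Call:
{"fn": "drive_tool", "kwargs": {
  "increments": "0 0 0 0 0; 0 0 0 0 0; 0 0 0 0 0; 0 0 0 -0.02 0; 0 0 0 -0.04 0; 0 0 0 -0.04 0; 0 0 0 -0.04 0"
}}

```text
time_s: 11.15
tool_pos: [0.4347, -0.0452, 0.2311]
eef_rot: [[1.0, 0.0, -0.001], [0.0, -1.0, 0.0], [-0.001, -0.0, -1.0]]
ft_force: [1.1, -0.4, -1.9]
gripper_width: 0.0396
grip_force: 15.0
```

Call:
{"fn": "drive_tool", "kwargs": {
  "increments": "0 0.014 -0.04 0 0; 0 0.014 -0.041 0 0; 0 0.014 -0.041 0 0; 0 0.014 -0.041 0 0; 0 0.014 -0.041 0 0; 0 0.014 -0.041 0 0; 0 0.015 -0.041 0 0; 0 0.015 -0.041 0 0; 0 0 0 0 0"
}}

```text
time_s: 12.05
tool_pos: [0.5481, 0.2877, 0.2287]
eef_rot: [[1.0, 0.007, -0.003], [0.007, -1.0, 0.004], [-0.003, -0.004, -1.0]]
ft_force: [-0.7, -0.1, -1.8]
gripper_width: 0.0396
grip_force: 15.0
```

Call:
{"fn": "drive_tool", "kwargs": {
  "increments": "0 0.002 0.002 0 0; 0 0 0 0.03 0; 0 0 0 0.04 0; 0 0 0 0.03 0; 0 0 0 0.015 0; 0 0 0 0.005 0; 0 0 0 0.003 0; 0 0 0 0 0"
}}

```text
time_s: 12.85
tool_pos: [0.5519, 0.2796, 0.1081]
eef_rot: [[1.0, -0.0, 0.002], [-0.0, -1.0, 0.001], [0.002, -0.001, -1.0]]
ft_force: [-0.1, 0.2, -2.1]
gripper_width: 0.0395
grip_force: 15.0
```

Call:
{"fn": "drive_tool", "kwargs": {
  "increments": "0 0 0 0.002 0; 0 0 0 0.002 0; 0 0 0 0.001 0; 0 0 0 0 0; 0.58 0 0 0 0; 0.58 0 0 0 0; 0.58 0 0 0 0; 0.58 0 0 0 0"
}}

```text
time_s: 13.65
tool_pos: [0.5513, 0.2795, 0.102]
eef_rot: [[1.0, 0.0, 0.0], [0.0, -1.0, -0.0], [0.0, 0.0, -1.0]]
ft_force: [0.2, -0.5, -0.0]
gripper_width: 0.0501
grip_force: 0.0
```

Call:
{"fn": "drive_tool", "kwargs": {
  "increments": "0.58 0 0 -0.02 0; 0.58 0 0 -0.04 0; 0.58 0 0 -0.04 0; 0.58 0 0 -0.03 0"
}}

```text
time_s: 14.05
tool_pos: [0.5514, 0.2799, 0.2346]
eef_rot: [[1.0, 0.0, 0.002], [0.0, -1.0, 0.001], [0.002, -0.001, -1.0]]
ft_force: [0.7, 1.0, -0.8]
gripper_width: 0.0501
grip_force: 0.0
```

Call:
{"fn": "drive_tool", "kwargs": {
  "increments": "1 -0.011 0.042 0 0; 1 -0.011 0.042 0 0; 1 -0.011 0.042 0 0; 1 -0.011 0.042 0 0; 1 -0.011 0.042 0 0; 1 -0.011 0.042 0 0; 1 -0.012 0.042 0 0; 1 -0.012 0.043 0 0; 1 -0.012 0.043 0 0; 1 -0.012 0.043 0 0"
}}

```text
time_s: 15.05
tool_pos: [0.4365, -0.1451, 0.2323]
eef_rot: [[1.0, 0.0, 0.001], [0.0, -1.0, -0.001], [0.001, 0.001, -1.0]]
ft_force: [1.6, 0.0, 0.0]
gripper_width: 0.0871
grip_force: 0.0
```

Call:
{"fn": "drive_tool", "kwargs": {
  "increments": "1 0 0 0 0; 1 0 0 0.04 0; 1 0 0 0 0"
}}

```text
time_s: 15.35
tool_pos: [0.4352, -0.1428, 0.1887]
eef_rot: [[1.0, -0.0, -0.006], [0.0, -1.0, 0.002], [-0.006, -0.002, -1.0]]
ft_force: [-0.8, -0.1, 0.2]
gripper_width: 0.0869
grip_force: 0.0
```

```bash
cat >> h.py <<'E'
def loggers(P):
    Q=P.reshape(-1,3);m=(Q[:,2]>.038)&(Q[:,2]<.053)&(Q[:,0]>.35)&(Q[:,0]<.8)&(Q[:,1]>-.26)&(Q[:,1]<.1);Q=Q[m]
    g=np.zeros((500,500),np.uint8);ij=((Q[:,:2]-[.35,-.3])*500).astype(int);g[ij[:,0],ij[:,1]]=1
    g=cv2.dilate(g,np.ones((3,3)));n,l=cv2.connectedComponents(g);k=l[ij[:,0],ij[:,1]]
    for i in range(1,n):
        q=Q[k==i]
        if len(q)>40: print(len(q),((q.min(0)+q.max(0))/2).round(4),np.ptp(q,0).round(3))
E
python3 - <<'E'
from h import *
show(robot.read_state())
for c in("top","side"): print(c);loggers(pts(grab_frame(c)))
E
```

```text
15.35 [ 0.4352 -0.1428  0.1887] [ 0.724  0.094 -0.524  1.985  0.052  1.082 -1.393] [-0.83 -0.1   0.21] 0.0868725196448776 0.0
[[ 1.    -0.    -0.006]
 [ 0.    -1.     0.002]
 [-0.006 -0.002 -1.   ]]
top
197 [ 0.6651 -0.1726  0.0436] [0.038 0.038 0.011]
197 [ 0.6683 -0.028   0.0441] [0.04  0.037 0.011]
279 [ 0.7584 -0.0215  0.0456] [0.046 0.045 0.014]
side
139 [ 0.4364 -0.1438  0.0437] [0.038 0.041 0.011]
76 [ 0.4648 -0.2529  0.0459] [0.045 0.014 0.014]
59 [ 0.5565 -0.0162  0.0453] [0.029 0.026 0.015]
112 [ 0.6654 -0.1686  0.0444] [0.039 0.043 0.013]
129 [ 0.6676 -0.0249  0.0438] [0.042 0.039 0.011]
187 [ 0.7578 -0.0163  0.0455] [0.051 0.049 0.014]
```

Call:
{"fn": "drive_tool", "kwargs": {
  "increments": "1 0.002 0.001 0.04 0; 1 0 0 0.04 0; 1 0 0 0.019 0; 0 0 0 0 0; 0 0 0 0 0; 0 0 0 0 0; 0 0 0 0 0; 0 0 0 0 0; 0 0 0 0 0; 0 0 0 0 0"
}}

```text
time_s: 16.45
tool_pos: [0.4394, -0.1446, 0.0932]
eef_rot: [[1.0, 0.0, 0.0], [0.0, -1.0, -0.0], [0.0, 0.0, -1.0]]
ft_force: [-0.6, 0.3, 3.2]
gripper_width: 0.0397
grip_force: 15.0
```

Call:
{"fn": "drive_tool", "kwargs": {
  "increments": "0 0 0 0 0; 0 0 0 -0.02 0; 0 0 0 -0.04 0; 0 0 0 -0.04 0; 0 0 0 -0.04 0"
}}

```text
time_s: 16.95
tool_pos: [0.4388, -0.1442, 0.2342]
eef_rot: [[1.0, 0.0, -0.001], [0.0, -1.0, 0.0], [-0.001, -0.0, -1.0]]
ft_force: [1.1, -0.1, -1.5]
gripper_width: 0.0397
grip_force: 15.0
```

Call:
{"fn": "drive_tool", "kwargs": {
  "increments": "0 0.014 -0.042 0 0; 0 0.014 -0.042 0 0; 0 0.015 -0.042 0 0; 0 0.015 -0.042 0 0; 0 0.015 -0.042 0 0; 0 0.015 -0.042 0 0; 0 0.015 -0.042 0 0; 0 0.014 -0.038 0 0; 0 0 0 0 0; 0 0 0 0 0"
}}

```text
time_s: 17.95
tool_pos: [0.5558, 0.1885, 0.2321]
eef_rot: [[1.0, 0.002, -0.002], [0.002, -1.0, 0.0], [-0.002, -0.0, -1.0]]
ft_force: [-0.0, -0.8, -2.3]
gripper_width: 0.0394
grip_force: 15.0
```

Call:
{"fn": "drive_tool", "kwargs": {
  "increments": "0 -0.002 0 0.03 0; 0 0 0 0.04 0; 0 0 0 0.03 0; 0 0 0 0.015 0; 0 0 0 0.006 0; 0 0 0 0.003 0; 0 0 0 0.002 0; 0 0 0 0.001 0; 0 0 0 0 0"
}}

```text
time_s: 18.85
tool_pos: [0.5546, 0.1876, 0.1067]
eef_rot: [[1.0, 0.0, 0.001], [0.0, -1.0, 0.0], [0.001, -0.0, -1.0]]
ft_force: [0.5, 0.7, -2.1]
gripper_width: 0.0394
grip_force: 15.0
```

Call:
{"fn": "drive_tool", "kwargs": {
  "increments": "0.58 0 0 0 0; 0.58 0 0 0 0; 0.58 0 0 0 0; 0.58 0 0 0 0; 0.58 0 0 -0.02 0; 0.58 0 0 -0.04 0; 0.58 0 0 -0.04 0; 0.58 0 0 -0.03 0"
}}

```text
time_s: 19.65
tool_pos: [0.5545, 0.1879, 0.2386]
eef_rot: [[1.0, 0.0, 0.002], [0.0, -1.0, 0.001], [0.002, -0.001, -1.0]]
ft_force: [1.8, 0.7, 0.1]
gripper_width: 0.0505
grip_force: 0.0
```

Call:
{"fn": "drive_tool", "kwargs": {
  "increments": "1 0 0.043 0 0; 1 0 0.043 0 0; 1 0 0.043 0 0; 1 0 0.043 0 0; 1 0 0.0425 0 0; 1 0.035 0 0 0; 1 0.04 0 0 0; 1 0.0375 0 0.03 0; 1 0 0 0.02 0; 1 0 0 0 0"
}}

```text
time_s: 20.65
tool_pos: [0.6656, -0.0268, 0.1819]
eef_rot: [[1.0, 0.001, -0.006], [0.001, -1.0, 0.001], [-0.006, -0.001, -1.0]]
ft_force: [-1.1, 0.2, -0.4]
gripper_width: 0.0869
grip_force: 0.0
```

```bash
python3 - <<'E'
from h import *
show(robot.read_state())
for c in("top","side"):
    f=grab_frame(c);print(c);loggers(pts(f));cv2.imwrite(f"pics/{c}2.png",f["image"])
E
```

```text
20.65 [ 0.6656 -0.0268  0.1819] [ 0.409  0.578 -0.618  1.44   0.339  1.239 -1.816] [-1.12  0.18 -0.43] 0.08687615703774974 0.0
[[ 1.     0.001 -0.006]
 [ 0.001 -1.     0.001]
 [-0.006 -0.001 -1.   ]]
top
58 [ 0.4664 -0.2557  0.0453] [0.042 0.008 0.014]
182 [ 0.6654 -0.1726  0.0439] [0.038 0.037 0.009]
side
77 [ 0.4631 -0.2528  0.0455] [0.046 0.013 0.014]
65 [ 0.5566 -0.0191  0.0454] [0.028 0.028 0.015]
108 [ 0.6652 -0.1704  0.0437] [0.043 0.042 0.011]
127 [ 0.6664 -0.0255  0.0443] [0.038 0.037 0.012]
186 [ 0.757  -0.0158  0.0455] [0.047 0.047 0.015]
```

Call:
{"fn": "drive_tool", "kwargs": {
  "increments": "1 0.001 0 0.04 0; 1 0 0 0.04 0; 1 0 0 0.011 0; 0 0 0 0 0; 0 0 0 0 0; 0 0 0 0 0; 0 0 0 0 0; 0 0 0 0 0; 0 0 0 0 0; 0 0 0 0 0"
}}

```text
time_s: 21.75
tool_pos: [0.6678, -0.0271, 0.0951]
eef_rot: [[1.0, 0.0, 0.0], [0.0, -1.0, -0.0], [0.0, 0.0, -1.0]]
ft_force: [0.5, -0.2, 2.4]
gripper_width: 0.0397
grip_force: 15.0
```

Call:
{"fn": "drive_tool", "kwargs": {
  "increments": "0 0 0 0 0; 0 0 0 -0.02 0; 0 0 0 -0.04 0; 0 0 0 -0.04 0; 0 -0.02 0 -0.04 0; 0 -0.04 0 0 0; 0 -0.04 0 0 0; 0 -0.04 0 0 0; 0 -0.041 0 0 0; 0 0 0 0 0"
}}

```text
time_s: 22.75
tool_pos: [0.4822, -0.0272, 0.2341]
eef_rot: [[1.0, -0.0, -0.004], [-0.0, -1.0, -0.003], [-0.004, 0.003, -1.0]]
ft_force: [0.4, -0.7, -2.0]
gripper_width: 0.0395
grip_force: 15.0
```

Call:
{"fn": "drive_tool", "kwargs": {
  "increments": "0 0 -0.04 0 0; 0 0 -0.044 0 0; 0 0 -0.044 0 0; 0 0 -0.044 0 0; 0 0 -0.044 0 0; 0 0 -0.044 0 0; 0 0 -0.0445 0 0; 0 0 0 0 0; 0 0 0 0 0"
}}

```text
time_s: 23.65
tool_pos: [0.4863, 0.2788, 0.2345]
eef_rot: [[1.0, 0.003, -0.001], [0.003, -1.0, 0.0], [-0.001, -0.0, -1.0]]
ft_force: [-0.1, -1.3, -2.6]
gripper_width: 0.0393
grip_force: 15.0
```

Call:
{"fn": "drive_tool", "kwargs": {
  "increments": "0 -0.001 0 0.03 0; 0 0 0 0.04 0; 0 0 0 0.03 0; 0 0 0 0.015 0; 0 0 0 0.006 0; 0 0 0 0.003 0; 0 0 0 0.002 0; 0 0 0 0.0025 0; 0 0 0 0 0; 0 0 0 0 0"
}}

```text
time_s: 24.65
tool_pos: [0.4862, 0.2777, 0.1071]
eef_rot: [[1.0, 0.0, 0.001], [0.0, -1.0, 0.0], [0.001, -0.0, -1.0]]
ft_force: [1.3, -0.5, 1.0]
gripper_width: 0.0396
grip_force: 15.0
```

Call:
{"fn": "drive_tool", "kwargs": {
  "increments": "0.58 0 0 0 0; 0.58 0 0 0 0; 0.58 0 0 0 0; 0.58 0 0 0 0; 0.58 0 0 -0.02 0; 0.58 0 0 -0.04 0; 0.58 0 0 -0.04 0; 0.58 0 0 -0.03 0"
}}

```text
time_s: 25.45
tool_pos: [0.4858, 0.2779, 0.2389]
eef_rot: [[1.0, 0.0, 0.001], [0.0, -1.0, 0.001], [0.001, -0.001, -1.0]]
ft_force: [0.7, -0.3, 0.4]
gripper_width: 0.0504
grip_force: 0.0
```

Call:
{"fn": "drive_tool", "kwargs": {
  "increments": "1 0 0.045 0 0; 1 0 0.045 0 0; 1 0 0.045 0 0; 1 0 0.045 0 0; 1 0 0.045 0 0; 1 0 0.045 0 0; 1 0.03 0.03 0 0; 1 0.03 0.03 0 0; 1 0.03 0.03 0 0; 1 0.03 0.03 0 0"
}}

```text
time_s: 26.45
tool_pos: [0.6068, -0.114, 0.2364]
eef_rot: [[1.0, -0.0, -0.0], [-0.0, -1.0, -0.0], [-0.0, 0.0, -1.0]]
ft_force: [1.1, 0.5, 0.4]
gripper_width: 0.0867
grip_force: 0.0
```

Call:
{"fn": "drive_tool", "kwargs": {
  "increments": "1 0.03 0.03 0 0; 1 0.03 0.028 0 0; 1 0 0 0.01 7.5; 1 0 0 0.01 7.5; 1 0 0 0.01 7.5; 1 0 0 0.01 7.5; 1 0 0 0.01 7.5; 1 0 0 0 7.5; 1 0 0 0 0"
}}

```text
time_s: 27.35
tool_pos: [0.6657, -0.1703, 0.1861]
eef_rot: [[0.706, -0.708, -0.001], [-0.708, -0.706, -0.0], [-0.001, 0.001, -1.0]]
ft_force: [0.4, 0.8, 0.5]
gripper_width: 0.0868
grip_force: 0.0
```

```bash
python3 - <<'E'
from h import *
s=robot.read_state();show(s)
f=grab_frame("side");P=pts(f);loggers(P);cv2.imwrite("pics/s3.png",cv2.resize(f["image"][60:330,120:440],None,fx=2.2,fy=2.2))
E
```

```text
27.35 [ 0.6657 -0.1703  0.1861] [ 0.508  0.582 -0.471  1.382  0.267  1.241 -2.34 ] [0.41 0.77 0.49] 0.08679585063937553 0.0
[[ 0.706 -0.708 -0.001]
 [-0.708 -0.706 -0.   ]
 [-0.001  0.001 -1.   ]]
77 [ 0.4623 -0.2521  0.0455] [0.047 0.016 0.014]
64 [ 0.5559 -0.0179  0.0454] [0.028 0.026 0.014]
105 [ 0.6661 -0.1686  0.0439] [0.04  0.039 0.011]
189 [ 0.7579 -0.0175  0.0454] [0.048 0.05  0.014]
```

View pics/s3.png

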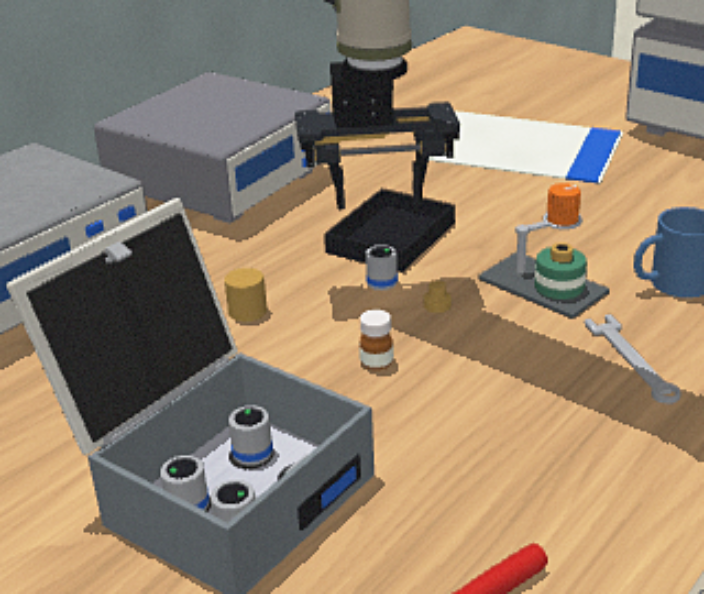

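Three loggers stand upright in the chamber at crop (250,435), (183,485) and (235,495). The gripper hangs over the last one at crop (380,265), clear of the tray.

Call:
{"fn": "drive_tool", "kwargs": {
  "increments": "1 0 0 0.04 0; 1 0 0 0.04 0; 1 0 0 0.012 0; 0 0 0 0 0; 0 0 0 0 0; 0 0 0 0 0; 0 0 0 0 0; 0 0 0 0 0; 0 0 0 0 0; 0 0 0 0 0"
}}

```text
time_s: 28.4
tool_pos: [0.6659, -0.1706, 0.0948]
eef_rot: [[0.707, -0.707, 0.0], [-0.707, -0.707, -0.0], [0.0, -0.0, -1.0]]
ft_force: [0.2, 0.4, 3.0]
gripper_width: 0.0397
grip_force: 15.0
```

Call:
{"fn": "drive_tool", "kwargs": {
  "increments": "0 0 0 0 0; 0 0 0 -0.02 0; 0 0 0 -0.04 0; 0 0 0 -0.04 0; 0 0 0 -0.04 -7.5; 0 0 0 0 -7.5; 0 0 0 0 -7.5; 0 0 0 0 -7.5; 0 0 0 0 -7.5; 0 0 0 0 -7.5"
}}

```text
time_s: 29.4
tool_pos: [0.6656, -0.1705, 0.234]
eef_rot: [[1.0, 0.006, -0.001], [0.006, -1.0, 0.0], [-0.001, -0.0, -1.0]]
ft_force: [0.5, 0.2, -1.9]
gripper_width: 0.0397
grip_force: 15.0
```

Call:
{"fn": "drive_tool", "kwargs": {
  "increments": "0 -0.03 -0.03 0 0; 0 -0.03 -0.03 0 0; 0 -0.03 -0.03 0 0; 0 -0.03 -0.03 0 0; 0 -0.03 -0.03 0 0; 0 -0.027 -0.03 0 0; 0 0 -0.04 0 0; 0 0 -0.045 0 0; 0 0 -0.045 0 0; 0 0 -0.045 0 0"
}}

```text
time_s: 30.4
tool_pos: [0.4884, 0.1859, 0.2345]
eef_rot: [[1.0, -0.001, 0.0], [-0.001, -1.0, -0.001], [0.0, 0.001, -1.0]]
ft_force: [0.3, 0.8, -2.1]
gripper_width: 0.0392
grip_force: 15.0
```

Call:
{"fn": "drive_tool", "kwargs": {
  "increments": "0 0 0 0 0; 0 0 0 0.03 0; 0 0 0 0.04 0; 0 0 0 0.03 0; 0 0 0 0.015 0; 0 0 0 0.006 0; 0 0 0 0.003 0; 0 0 0 0.003 0; 0 0 0 0.0015 0; 0 0 0 0 0"
}}

```text
time_s: 31.4
tool_pos: [0.4894, 0.1847, 0.1068]
eef_rot: [[1.0, -0.0, 0.002], [-0.0, -1.0, 0.0], [0.002, -0.0, -1.0]]
ft_force: [0.7, -0.5, -0.2]
gripper_width: 0.0396
grip_force: 15.0
```

Call:
{"fn": "drive_tool", "kwargs": {
  "increments": "0.58 0 0 0 0; 0.58 0 0 0 0; 0.58 0 0 0 0; 0.58 0 0 0 0; 0.58 0 0 -0.02 0; 0.58 0 0 -0.04 0; 0.58 0 0 -0.04 0; 0.58 0 0 -0.04 0; 0.58 0 0 -0.04 0; 0 0 0 -0.04 0"
}}

```text
time_s: 32.4
tool_pos: [0.4884, 0.1845, 0.3278]
eef_rot: [[1.0, 0.0, 0.0], [0.0, -1.0, -0.0], [0.0, 0.0, -1.0]]
ft_force: [0.2, 0.2, -0.2]
gripper_width: 0.047
grip_force: 0.0
```

```bash
python3 - <<'E'
from h import *
s=robot.read_state();show(s)
f=grab_frame("side");P=pts(f)
Q=P.reshape(-1,3);m=(Q[:,1]>.1)&(Q[:,2]>.13)&(Q[:,0]<.72)&(Q[:,0]>.58)&(Q[:,1]<.38);q=Q[m]
for z in(.14,.18,.22,.24): k=np.abs(q[:,2]-z)<.01;print(z,k.sum(),np.median(q[k],0).round(3),q[k][:,1].min().round(3),q[k][:,1].max().round(3))
print(q[:,2].max())
E
```

```text
32.4 [0.4884 0.1845 0.3278] [ 0.377  0.18  -0.916  1.639  0.146  1.394 -2.127] [ 0.23  0.2  -0.19] 0.04698033498382024 0.0
[[ 1.  0.  0.]
 [ 0. -1. -0.]
 [ 0.  0. -1.]]
0.14 838 [0.624 0.254 0.14 ] 0.137 0.34
0.18 863 [0.638 0.254 0.18 ] 0.139 0.34
0.22 870 [0.651 0.258 0.22 ] 0.139 0.34
0.24 929 [0.661 0.254 0.239] 0.15 0.34
0.24806462177380112
```

Call:
{"fn": "drive_tool", "kwargs": {
  "increments": "0 0 0.008 -0.035 0; 0 0 0 -0.005 0; 0 0.045 0 0 0; 0 0.047 0 0 0; 0 0.047 0 0 0; 0 0.047 0 0 0; 0 0.046 0 0 0; 0 0 0 0.03 0; 0 0 0 0.03 0; 0 0 0 0.03 0"
}}

```text
time_s: 33.45
tool_pos: [0.7209, 0.1771, 0.2734]
eef_rot: [[1.0, 0.001, -0.001], [0.001, -1.0, 0.001], [-0.001, -0.001, -1.0]]
ft_force: [0.8, -0.3, 0.4]
gripper_width: 0.0003
grip_force: 0.0
```

```bash
python3 - <<'E'
from h import *
s=robot.read_state();show(s)
r=.16;t=np.arange(1.5,-.01,-.1)
X=.6185-r*np.cos(t)+.01*np.sin(t);Z=.154+r*np.sin(t)+.01*np.cos(t)
print(np.c_[t,X,Z,np.r_[0,np.diff(X)],-np.r_[0,np.diff(Z)]].round(4))
E
```

```text
33.45 [0.7209 0.1771 0.2734] [ 0.123  0.724 -0.78   1.073  0.484  1.515 -2.115] [ 0.76 -0.34  0.38] 0.0003470530726001909 0.0
[[ 1.     0.001 -0.001]
 [ 0.001 -1.     0.001]
 [-0.001 -0.001 -1.   ]]
[[ 1.500e+00  6.172e-01  3.143e-01  0.000e+00 -0.000e+00]
 [ 1.400e+00  6.012e-01  3.134e-01 -1.600e-02  9.000e-04]
 [ 1.300e+00  5.853e-01  3.108e-01 -1.580e-02  2.500e-03]
 [ 1.200e+00  5.698e-01  3.067e-01 -1.550e-02  4.100e-03]
 [ 1.100e+00  5.548e-01  3.011e-01 -1.500e-02  5.600e-03]
 [ 1.000e+00  5.405e-01  2.940e-01 -1.440e-02  7.100e-03]
 [ 9.000e-01  5.269e-01  2.855e-01 -1.360e-02  8.500e-03]
 [ 8.000e-01  5.142e-01  2.757e-01 -1.270e-02  9.800e-03]
 [ 7.000e-01  5.026e-01  2.647e-01 -1.160e-02  1.100e-02]
 [ 6.000e-01  4.921e-01  2.526e-01 -1.050e-02  1.210e-02]
 [ 5.000e-01  4.829e-01  2.395e-01 -9.200e-03  1.310e-02]
 [ 4.000e-01  4.750e-01  2.255e-01 -7.900e-03  1.400e-02]
 [ 3.000e-01  4.686e-01  2.108e-01 -6.400e-03  1.470e-02]
 [ 2.000e-01  4.637e-01  1.956e-01 -4.900e-03  1.520e-02]
 [ 1.000e-01  4.603e-01  1.799e-01 -3.400e-03  1.570e-02]
 [-0.000e+00  4.585e-01  1.640e-01 -1.800e-03  1.590e-02]]
```

Call:
{"fn": "drive_tool", "kwargs": {
  "increments": "0 -0.015 0 -0.003 0; 0 -0.015 0 -0.005 0; 0 -0.015 0 -0.006 0; 0 -0.015 0 -0.007 0; 0 -0.015 0 -0.007 0; 0 -0.015 0 -0.007 0; 0 -0.014 0 -0.006 0; 0 -0.016 0 0.001 0; 0 -0.016 0 0.0025 0; 0 -0.0155 0 0.004 0"
}}

```text
time_s: 34.45
tool_pos: [0.5689, 0.1763, 0.309]
eef_rot: [[1.0, -0.0, 0.001], [-0.0, -1.0, -0.0], [0.001, 0.0, -1.0]]
ft_force: [1.6, -0.8, -0.6]
gripper_width: 0.0004
grip_force: 0.8
```

```bash
python3 - <<'E'
from h import *
s=robot.read_state();show(s)
f=grab_frame("side");cv2.imwrite("pics/s4.png",cv2.resize(f["image"][60:350,100:400],None,fx=2,fy=2))
E
```

```text
34.45 [0.5689 0.1763 0.309 ] [ 0.319  0.39  -0.9    1.482  0.307  1.417 -2.163] [ 1.59 -0.75 -0.56] 0.00040443920579496547 0.7628063448282774
[[ 1.    -0.     0.001]
 [-0.    -1.    -0.   ]
 [ 0.001  0.    -1.   ]]
```

View pics/s4.png

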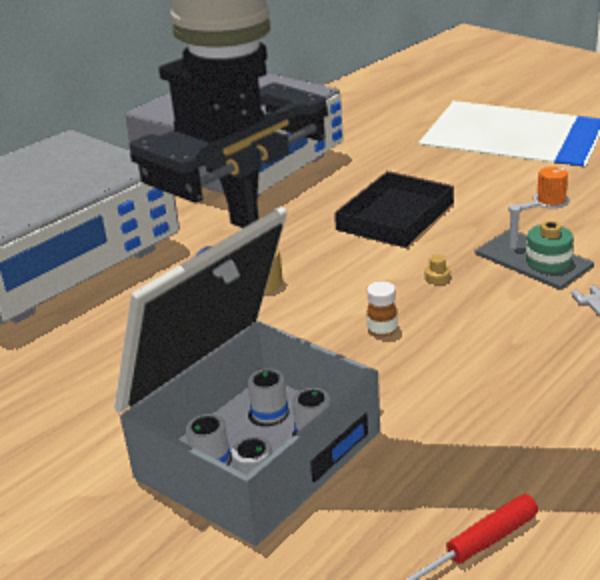

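All four loggers are upright inside the chamber. The lid is at about 1.2 rad with the finger behind it at crop (243,215), so I carry on closing it.

Call:
{"fn": "drive_tool", "kwargs": {
  "increments": "0 -0.015 0 0.0065 0; 0 -0.0145 0 0.007 0; 0 -0.0135 0 0.0085 0; 0 -0.0125 0 0.01 0; 0 -0.0115 0 0.011 0; 0 -0.0105 0 0.012 0; 0 -0.009 0 0.013 0; 0 -0.008 0 0.014 0; 0 -0.0065 0 0.0145 0; 0 -0.005 0 0.015 0"
}}

```text
time_s: 35.5
tool_pos: [0.4634, 0.1763, 0.1975]
eef_rot: [[1.0, 0.0, 0.001], [0.0, -1.0, -0.0], [0.001, 0.0, -1.0]]
ft_force: [1.5, -1.2, 1.4]
gripper_width: 0.0006
grip_force: 1.2
```

Call:
{"fn": "drive_tool", "kwargs": {
  "increments": "0 -0.002 0 0.008 0; 0 -0.001 0 0.008 0; 0 -0.001 0 0.007 0; 0 0 0 0.004 0; 0 0 0 0.003 0; 0 0 0 0.002 0; 0 0 0 0 0"
}}

```text
time_s: 36.2
tool_pos: [0.4593, 0.1767, 0.1658]
eef_rot: [[1.0, 0.0, -0.0], [0.0, -1.0, 0.0], [-0.0, -0.0, -1.0]]
ft_force: [1.1, 0.6, 0.4]
gripper_width: 0.0008
grip_force: 0.1
```

Call:
{"fn": "drive_tool", "kwargs": {
  "increments": "0 0 0 0.002 0; 0 0 0 0.001 0; 0 0 0 0.001 0; 0 0 0 0.001 0; 0 0 0 0 0"
}}

```text
time_s: 36.7
tool_pos: [0.4594, 0.1767, 0.1614]
eef_rot: [[1.0, 0.0, 0.0], [0.0, -1.0, -0.0], [0.0, 0.0, -1.0]]
ft_force: [-4.3, -0.2, 9.6]
gripper_width: 0.0006
grip_force: 4.6
```

```bash
python3 - <<'E'
from h import *
s=robot.read_state();show(s)
f=grab_frame("side");cv2.imwrite("pics/s5.png",cv2.resize(f["image"][150:350,120:360],None,fx=3,fy=3))
E
```

```text
36.7 [0.4594 0.1767 0.1614] [ 0.38   0.29  -0.934  1.92   0.267  1.061 -2.238] [-4.26 -0.2   9.58] 0.0005684032899307026 4.631274123676121
[[ 1.  0.  0.]
 [ 0. -1. -0.]
 [ 0.  0. -1.]]
```

View pics/s5.png

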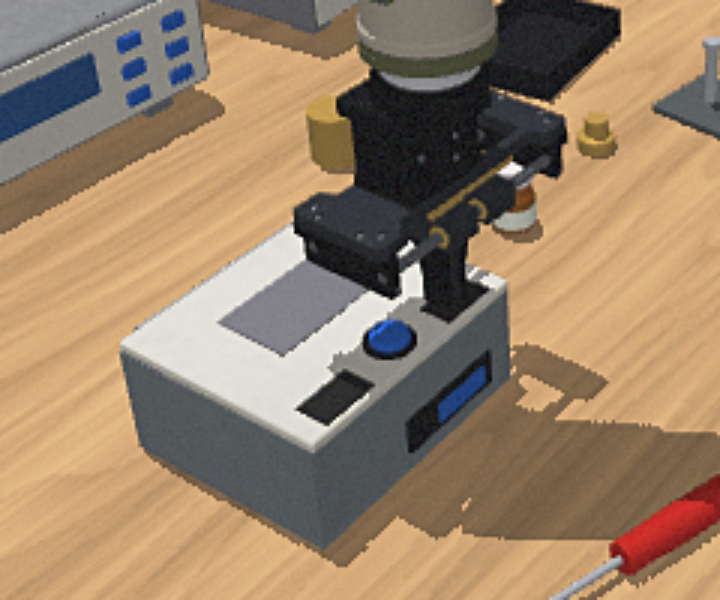

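The lid lies shut with the finger on the right-hand patch (crop 450,300), pressing at 9.6 N. I press a little more and then back off slowly, watching that the lid stays down.

Call:
{"fn": "drive_tool", "kwargs": {
  "increments": "0 0 0 0.002 0; 0 0 0 0 0; 0 0 0 -0.004 0; 0 0 0 -0.003 0; 0 0 0 -0.003 0; 0 0 0 -0.003 0; 0 0 0 -0.003 0; 0 0 0 0 0"
}}

```text
time_s: 37.55
tool_pos: [0.4595, 0.1765, 0.1753]
eef_rot: [[1.0, 0.0, 0.001], [0.0, -1.0, -0.0], [0.001, 0.0, -1.0]]
ft_force: [0.3, -0.4, -0.5]
gripper_width: 0.0006
grip_force: 0.0
```

```bash
python3 - <<'E'
from h import *
s=robot.read_state();show(s)
P=pts(grab_frame("side"))[224:300,160:290].reshape(-1,3)
for x in(.45,.5,.55,.6): m=(np.abs(P[:,0]-x)<.008)&(np.abs(P[:,1]-.29)<.03);print(x,np.median(P[m][:,2]))
E
```

```text
37.55 [0.4595 0.1765 0.1753] [ 0.392  0.27  -0.943  1.907  0.246  1.086 -2.221] [ 0.29 -0.39 -0.52] 0.0005850472613609987 0.0
[[ 1.     0.     0.001]
 [ 0.    -1.    -0.   ]
 [ 0.001  0.    -1.   ]]
0.45 0.09670737892472997
0.5 0.0950317571854925
0.55 0.09508215269444836
0.6 0.09442574176681301
```

Call:
{"fn": "drive_tool", "kwargs": {
  "increments": "0 0 0 -0.03 0; 0 0 0 -0.04 0; 0 0 0 -0.03 0; 0 0.006 0.047 0 0; 0 0.006 0.047 0 0; 0 0.006 0.047 0 0; 0 0.006 0.047 0 0; 0 0.006 0.047 0 0; 0 0.006 0.047 0 0; 1 0.005 0.047 0 0"
}}

```text
time_s: 38.6
tool_pos: [0.5002, -0.1545, 0.2749]
eef_rot: [[1.0, 0.0, 0.0], [0.0, -1.0, -0.0], [0.0, 0.0, -1.0]]
ft_force: [0.7, 0.3, 0.8]
gripper_width: 0.0036
grip_force: 0.0
```

Call:
{"fn": "drive_tool", "kwargs": {
  "increments": "1 0 0.047 0 0; 1 0 0.047 0 0; 1 0 0.047 0 0; 1 0 0.047 0 0; 1 0 0 0 0; 1 0 0 0 -8.5; 1 0 0 0 -8.5; 1 0 0 0 -8.5; 1 0 0 0 -8.5; 1 0 0 0 -8.5"
}}

```text
time_s: 39.6
tool_pos: [0.5002, -0.3404, 0.2747]
eef_rot: [[0.733, 0.68, -0.0], [0.68, -0.733, 0.0], [-0.0, -0.0, -1.0]]
ft_force: [-1.0, -0.1, 0.0]
gripper_width: 0.0801
grip_force: 0.0
```

Call:
{"fn": "drive_tool", "kwargs": {
  "increments": "1 0 0 0 -8.5; 1 0 0 0 -8.5; 1 0 0 0 -8.5; 1 0 0 0 -8.5; 1 0 0 0 -8.5; 1 0 0 0 -8.5; 1 0 0 0 -8.5; 1 0 0 0 -8.5; 1 0 0 0 -8.5; 1 0 0 0 -8.5"
}}

```text
time_s: 40.6
tool_pos: [0.5002, -0.3405, 0.2747]
eef_rot: [[-0.614, 0.79, -0.0], [0.79, 0.614, 0.0], [0.0, -0.0, -1.0]]
ft_force: [-0.4, -0.1, -0.1]
gripper_width: 0.0867
grip_force: 0.0
```

```bash
python3 - <<'E'
from h import *
s=robot.read_state();show(s)
for c in("top","side"):
    f=grab_frame(c);R=pts(f).reshape(-1,3)
    for n,cc,a,b,w in [("cap",(.5,-.34),.106,.12,.04),("neck",(.466,-.281),.06,.068,.025),("pivot",(.527,-.287),.066,.08,.016)]:
        m=(np.hypot(R[:,0]-cc[0],R[:,1]-cc[1])<w)&(R[:,2]>a)&(R[:,2]<b);q=R[m]
        if len(q): print(c,n,m.sum(),((q.min(0)+q.max(0))/2).round(4),np.ptp(q,0).round(3))
E
```

```text
40.6 [ 0.5002 -0.3405  0.2747] [ 1.246  0.461 -0.961  1.503  0.38   1.377  0.921] [-0.42 -0.12 -0.08] 0.08674840950549882 0.0
[[-0.614  0.79  -0.   ]
 [ 0.79   0.614  0.   ]
 [ 0.    -0.    -1.   ]]
top cap 247 [ 0.5014 -0.3443  0.1107] [0.039 0.039 0.009]
top neck 104 [ 0.4663 -0.2831  0.0644] [0.026 0.025 0.007]
top pivot 54 [ 0.5273 -0.2914  0.071 ] [0.017 0.02  0.007]
side cap 98 [ 0.4994 -0.341   0.1115] [0.04 0.04 0.01]
side neck 55 [ 0.4658 -0.2812  0.0641] [0.028 0.031 0.008]
side pivot 36 [ 0.5271 -0.2884  0.0709] [0.019 0.022 0.008]
```

Call:
{"fn": "drive_tool", "kwargs": {
  "increments": "1 -0.0018 -0.001 0 0; 1 0 0 0.01 -8.48; 1 0 0 0.01 -8.48; 1 0 0 0.01 -8.48; 1 0 0 0.01 -8.48; 1 0 0 0.015 -8.48; 1 0 0 0.015 -8.48; 1 0 0 0.015 -8.48; 1 0 0 0.015 -8.48; 1 0 0 0.01 0"
}}

```text
time_s: 41.7
tool_pos: [0.5002, -0.3427, 0.1636]
eef_rot: [[-0.965, -0.263, -0.001], [-0.263, 0.965, 0.001], [0.001, 0.001, -1.0]]
ft_force: [0.9, -0.4, 0.5]
gripper_width: 0.087
grip_force: 0.0
```

Call:
{"fn": "drive_tool", "kwargs": {
  "increments": "1 0 0 0.009 0; 0 0 0 0 0; 0 0 0 0 0; 0 0 0 0 0; 0 0 0 0 0; 0 0 0 0 0; 0 0 0 0 0; 0 0 0 0 0"
}}

```text
time_s: 42.5
tool_pos: [0.5004, -0.3434, 0.1562]
eef_rot: [[-0.965, -0.264, -0.0], [-0.264, 0.965, -0.002], [0.0, -0.002, -1.0]]
ft_force: [-1.8, -5.9, 1.5]
gripper_width: 0.0395
grip_force: 15.0
```

```bash
python3 - <<'E'
from h import *
s=robot.read_state();show(s);R=s["eef_rot"];print(np.degrees(np.arctan2(R[1][0],R[0][0])))
E
```

```text
42.5 [ 0.5004 -0.3434  0.1562] [ 1.332  0.675 -1.108  1.624  0.633  1.245  1.938] [-1.84 -5.9   1.48] 0.03947832764578183 15.024467941839248
[[-0.965 -0.264 -0.   ]
 [-0.264  0.965 -0.002]
 [ 0.    -0.002 -1.   ]]
-164.69946363794006
```

Call:
{"fn": "drive_tool", "kwargs": {
  "increments": "0 0 -0.001 0 0; 0 0.0053 0.0053 0 6.92; 0 0.0053 0.0053 0 6.92; 0 0.0053 0.0053 0 6.92; 0 0.0053 0.0053 0 6.92; 0 0 0 0 0"
}}

```text
time_s: 43.1
tool_pos: [0.4777, -0.3245, 0.1563]
eef_rot: [[-0.976, 0.216, -0.0], [0.216, 0.976, -0.001], [0.0, -0.001, -1.0]]
ft_force: [0.9, -2.0, -0.4]
gripper_width: 0.0395
grip_force: 15.0
```

```bash
python3 - <<'E'
from h import *
s=robot.read_state();show(s);R=s["eef_rot"];print(np.degrees(np.arctan2(R[1][0],R[0][0])))
p=np.array([.5272,-.288]);d=np.array(s["tool_pos"][:2])-p;print(np.hypot(*d),np.degrees(np.arctan2(d[1],d[0]))%360)
d=np.array([.5004,-.3434])-p;print(np.hypot(*d),np.degrees(np.arctan2(d[1],d[0]))%360)
E
```

```text
43.1 [ 0.4777 -0.3245  0.1563] [ 1.332  0.572 -1.05   1.705  0.534  1.182  1.493] [ 0.91 -2.01 -0.44] 0.039532599069632704 14.983252475503832
[[-0.976  0.216 -0.   ]
 [ 0.216  0.976 -0.001]
 [ 0.    -0.001 -1.   ]]
167.54424741013145
0.061472005790084855 216.41661749643575
0.061541855675629434 244.1844148182371
```

Call:
{"fn": "drive_tool", "kwargs": {
  "increments": "0 0.0053 0.0053 0 6.92; 0 0.0053 0.0053 0 6.92; 0 0.0053 0.0053 0 6.92; 0 0.0053 0.0053 0 6.92; 0 0.0053 0.0053 0 6.92; 0 0.0053 0.0053 0 6.92; 0 0 0 0 0; 0 0 0 0 0"
}}

```text
time_s: 43.9
tool_pos: [0.4663, -0.2826, 0.1561]
eef_rot: [[-0.592, 0.806, -0.001], [0.806, 0.592, -0.001], [-0.0, -0.001, -1.0]]
ft_force: [-4.4, -3.2, 3.0]
gripper_width: 0.0393
grip_force: 15.0
```

```bash
python3 - <<'E'
from h import *
s=robot.read_state();show(s);R=s["eef_rot"];print(np.degrees(np.arctan2(R[1][0],R[0][0])),s["moment"])
f=grab_frame("side");cv2.imwrite("pics/s6.png",cv2.resize(f["image"][100:230,300:460],None,fx=4,fy=4))
E
```

```text
43.9 [ 0.4663 -0.2826  0.1561] [ 1.248  0.445 -0.949  1.792  0.402  1.113  0.797] [-4.4  -3.19  3.03] 0.039313592743485885 14.958868279354647
[[-0.592  0.806 -0.001]
 [ 0.806  0.592 -0.001]
 [-0.    -0.001 -1.   ]]
126.32494637609811 [-0.69348478  0.53804532 -0.11189693]
```

View pics/s6.png

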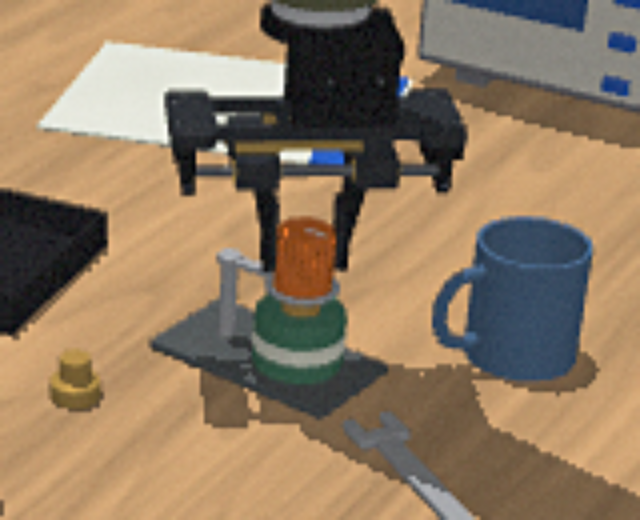

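The cap sits over the neck (crop 306,255) against its stop. Now I screw it down clockwise.

Call:
{"fn": "drive_tool", "kwargs": {
  "increments": "0 0 0 0.0003 8.5; 0 0 0 0.0003 8.5; 0 0 0 0.0003 8.5; 0 0 0 0.0003 8.5; 0 0 0 0.0004 8.5; 0 0 0 0.0003 8.5; 0 0 0 0.0003 8.5; 0 0 0 0.0003 8.5; 0 0 0 0.0003 8.5; 0 0 0 0.0004 8.5",
  "squeeze": 20
}}

```text
time_s: 44.95
tool_pos: [0.466, -0.2829, 0.1527]
eef_rot: [[0.756, 0.655, -0.001], [0.655, -0.756, -0.001], [-0.001, -0.0, -1.0]]
ft_force: [-5.0, -3.9, 4.3]
gripper_width: 0.0395
grip_force: 19.9
```

Call:
{"fn": "drive_tool", "kwargs": {
  "increments": "0 0 0 0.0003 8.5; 0 0 0 0.0003 8.5; 0 0 0 0.0003 8.5; 0 0 0 0.0003 8.5; 0 0 0 0.0004 8.5; 0 0 0 0.0003 8.5; 0 0 0 0.0003 8.5; 0 0 0 0.0003 8.5; 0 0 0 0 0"
}}

```text
time_s: 45.85
tool_pos: [0.4657, -0.2827, 0.1501]
eef_rot: [[0.891, -0.455, -0.002], [-0.455, -0.891, -0.001], [-0.002, 0.002, -1.0]]
ft_force: [-6.2, -3.8, 4.7]
gripper_width: 0.0392
grip_force: 19.9
```

```bash
python3 - <<'E'
from h import *
s=robot.read_state();show(s);R=s["eef_rot"];print(np.degrees(np.arctan2(R[1][0],R[0][0])),s["moment"])
E
```

```text
45.85 [ 0.4657 -0.2827  0.1501] [ 0.88   0.327 -0.487  1.815  0.177  1.044 -1.717] [-6.22 -3.84  4.72] 0.03919987624496497 19.936194405891
[[ 0.891 -0.455 -0.002]
 [-0.455 -0.891 -0.001]
 [-0.002  0.002 -1.   ]]
-27.053073753166874 [-1.09764571  1.49525541 -0.09301394]
```

Call:
{"fn": "drive_tool", "kwargs": {
  "increments": "0 0 0 0.0003 8.5; 0 0 0 0.0003 6; 0 0 0 0 0"
}}

```text
time_s: 46.15
tool_pos: [0.4657, -0.2826, 0.1494]
eef_rot: [[0.749, -0.662, -0.002], [-0.662, -0.749, -0.0], [-0.001, 0.002, -1.0]]
ft_force: [-6.6, -2.7, 4.5]
gripper_width: 0.0396
grip_force: 19.9
```

```bash
python3 - <<'E'
from h import *
s=robot.read_state();show(s);R=s["eef_rot"];print(np.degrees(np.arctan2(R[1][0],R[0][0])),s["moment"])
E
```

```text
46.15 [ 0.4657 -0.2826  0.1494] [ 0.848  0.322 -0.449  1.817  0.162  1.04  -1.957] [-6.59 -2.71  4.53] 0.03962857639248439 19.93561426992528
[[ 0.749 -0.662 -0.002]
 [-0.662 -0.749 -0.   ]
 [-0.001  0.002 -1.   ]]
-41.45383211430428 [-0.92216855  1.56143159 -0.04887536]
```

Call:
{"fn": "drive_tool", "kwargs": {
  "increments": "0 0 0 0.0003 6; 0 0 0 0 6; 0 0 0 0 0"
}}

```text
time_s: 46.45
tool_pos: [0.4665, -0.2831, 0.1495]
eef_rot: [[0.596, -0.803, -0.0], [-0.803, -0.596, -0.002], [0.001, 0.001, -1.0]]
ft_force: [-2.0, -5.8, 2.5]
gripper_width: 0.0393
grip_force: 20.0
```

```bash
python3 - <<'E'
from h import *
s=robot.read_state();show(s);R=s["eef_rot"];print(np.degrees(np.arctan2(R[1][0],R[0][0])),s["moment"])
E
```

```text
46.45 [ 0.4665 -0.2831  0.1495] [ 0.822  0.318 -0.418  1.818  0.15   1.036 -2.157] [-1.99 -5.81  2.49] 0.03931709451705929 20.004321690648794
[[ 0.596 -0.803 -0.   ]
 [-0.803 -0.596 -0.002]
 [ 0.001  0.001 -1.   ]]
-53.40972668841807 [-1.34119175  0.65057031  0.36268163]
```

The turning moment jumped to 0.36 N m, so the cap is at its stop. I release, rise and check it.

Call:
{"fn": "drive_tool", "kwargs": {
  "increments": "1 0 0 0 0; 1 0 0 0 0; 1 0 0 0 0; 1 0 0 0 0; 1 0 0 -0.03 0; 1 0 0 -0.04 0; 1 0 0 -0.04 0; 1 0 0 -0.04 0; 1 -0.04 0 0 0; 1 -0.04 0 0 0"
}}

```text
time_s: 47.45
tool_pos: [0.4189, -0.2171, 0.3003]
eef_rot: [[0.597, -0.802, 0.002], [-0.802, -0.597, -0.0], [0.002, -0.002, -1.0]]
ft_force: [-0.9, 0.6, 1.7]
gripper_width: 0.0869
grip_force: 0.0
```

Call:
{"fn": "drive_tool", "kwargs": {
  "increments": "1 -0.04 0 0 0; 1 -0.03 0 0 0; 1 0 0 0 0; 1 0 0 0 0; 1 0 0 0 0"
}}

```text
time_s: 47.95
tool_pos: [0.3773, -0.1621, 0.2994]
eef_rot: [[0.597, -0.802, 0.0], [-0.802, -0.597, -0.0], [0.0, -0.0, -1.0]]
ft_force: [-0.4, -0.4, 0.5]
gripper_width: 0.0871
grip_force: 0.0
```

```bash
python3 - <<'E'
from h import *
show(robot.read_state())
for c in("top","side"):
    f=grab_frame(c);P=pts(f);R=P.reshape(-1,3);cv2.imwrite(f"pics/{c}9.png",f["image"])
    m=(np.hypot(R[:,0]-.466,R[:,1]+.282)<.015)&(R[:,2]>.09)&(R[:,2]<.15);q=R[m];print(c,"captop",m.sum(),np.median(q,0))
    m=(np.hypot(R[:,0]-.466,R[:,1]+.282)<.04)&(R[:,2]>.1)&(R[:,2]<.15);q=R[m];print(((q.min(0)+q.max(0))/2).round(4))
    m=(R[:,1]>.14)&(R[:,1]<.33);
    for x in(.445,.6): k=m&(np.abs(R[:,0]-x)<.006)&(R[:,2]>.07);print(x,np.median(R[k][:,2]))
    for n in("fluid","adapter","weight","mug","spanner","driver","parts_tray"):
        for d in recognise(c,n)[:1]: print(n,np.round(d["box"]).astype(int).tolist())
E
```

```text
47.95 [ 0.3773 -0.1621  0.2994] [ 0.834 -0.137 -0.487  1.945 -0.066  1.318 -2.135] [-0.43 -0.42  0.48] 0.08706442604782348 0.0
[[ 0.597 -0.802  0.   ]
 [-0.802 -0.597 -0.   ]
 [ 0.    -0.    -1.   ]]
top captop 0 [nan nan nan]
  return _methods._mean(a, axis=axis, dtype=dtype,
  ret = um.true_divide(
Traceback (most recent call last):
ValueError: zero-size array to reduction operation minimum which has no identity
```

Call:
{"fn": "drive_tool", "kwargs": {
  "increments": "1 -0.035 -0.03 0 0; 1 -0.035 -0.03 0 0; 1 -0.035 -0.03 0 0; 1 -0.035 -0.03 0 0; 1 0 0 0 0; 1 0 0 0 0"
}}

```text
time_s: 48.6
tool_pos: [0.3901, 0.0227, 0.2994]
eef_rot: [[0.598, -0.801, -0.0], [-0.801, -0.598, 0.0], [-0.0, -0.0, -1.0]]
ft_force: [-0.6, -1.0, -0.4]
gripper_width: 0.0871
grip_force: 0.0
```

```bash
python3 - <<'E'
from h import *
show(robot.read_state())
for c in("top","side"):
    f=grab_frame(c);P=pts(f);R=P.reshape(-1,3);cv2.imwrite(f"pics/{c}9.png",f["image"])
    m=(np.hypot(R[:,0]-.466,R[:,1]+.282)<.015)&(R[:,2]>.09)&(R[:,2]<.15);q=R[m];print(c,"captop",m.sum(),np.median(q,0) if len(q) else 0)
    m=(np.hypot(R[:,0]-.466,R[:,1]+.282)<.04)&(R[:,2]>.1)&(R[:,2]<.15);q=R[m];print(((q.min(0)+q.max(0))/2).round(4) if len(q) else 0)
    m=(R[:,1]>.14)&(R[:,1]<.33);
    for x in(.445,.6): k=m&(np.abs(R[:,0]-x)<.006)&(R[:,2]>.07);print(x,np.median(R[k][:,2]))
    for n in("fluid","adapter","weight","mug","spanner","driver","parts_tray"):
        for d in recognise(c,n)[:1]: print(n,np.round(d["box"]).astype(int).tolist())
E
```

```text
48.6 [0.3901 0.0227 0.2994] [ 0.683 -0.21  -0.738  1.974 -0.146  1.326 -2.509] [-0.6  -1.04 -0.37] 0.08710432649520525 0.0
[[ 0.598 -0.801 -0.   ]
 [-0.801 -0.598  0.   ]
 [-0.    -0.    -1.   ]]
top captop 133 [ 0.46669078 -0.28154837  0.10500965]
[ 0.4663 -0.2837  0.1043]
0.445 0.09336937522494637
0.6 0.09227260946973193
fluid [288, 181, 296, 196]
adapter [343, 178, 358, 191]
weight [279, 102, 300, 125]
mug [423, 259, 472, 294]
spanner [341, 253, 393, 317]
parts_tray [359, 96, 426, 156]
side captop 45 [ 0.46691249 -0.28144781  0.10636578]
[ 0.4671 -0.2793  0.1049]
0.445 0.09497267116020902
0.6 0.09431150602219956
fluid [282, 201, 298, 230]
adapter [313, 188, 323, 203]
weight [221, 181, 240, 208]
mug [408, 152, 448, 196]
driver [282, 307, 371, 364]
parts_tray [266, 146, 325, 184]
```

View pics/side9.png

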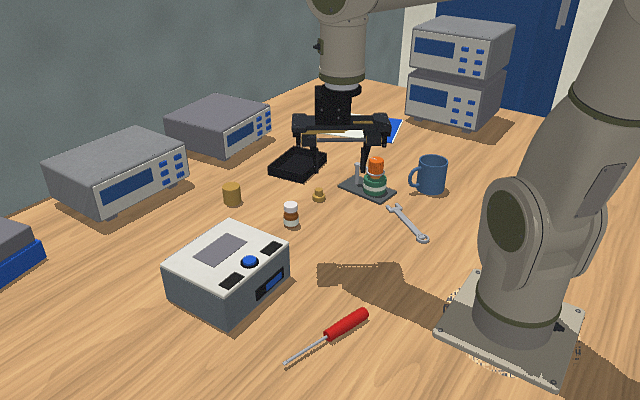

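The lid is shut flat at pixel (225,258). The cap sits on the neck at (375,168), with its top about 6.5 mm lower than before, and the other things are where they were. I hand in.

```bash
python3 -c "
from h import *
print(robot.close_job())"
```

```text
the job is handed in; nothing more can be done
None
```

The job is done and handed in: the lid was held back as it opened, all four loggers stand upright in the shut, latched chamber, the cap is screwed to its stop on the dryer, and the other things were left where they were.

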